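# Hang the sample basket on the reading stand and lower it by one turn

### The arm

A 7-joint arm with a two-finger parallel gripper is mounted at the origin on a cart in front of the work surface, level with it; the furniture and walls round the work are solid. World frame = base frame: x ahead of the robot, y to its left, z up, the work surface at z = 0. Lengths are in m, angles in rad, forces in N, time in s.
With the tool pointing down it reaches from about 0.4 to 0.85 m from the base axis. Payload 10.4 kg.
Tool frame: the origin (TCP) lies on the centre line of the jaws, within the pads' length; the fingertips stand 8 mm ahead of it and the grasp point (between the pads) lies 11 mm behind it (r.finger_overhang is the distance from the TCP to the fingertips, in m); z points along the fingers, y is the line along which they close (so a half turn about z gives the same grasp; the last joint's range is limited). The gripper opens to 87 mm and grips with 3 to 60 N. Pads are 19 mm wide; open, the fingers measure 117 mm over their backs; the gripper's body (75 mm by 190 mm) begins 51 mm behind the grasp point.
Start: joints at [-1.289, 0.332, -0.065, 1.46, 0.022, 1.35, -0.088], TCP at [0.188, 0.596, 0.231] pointing down, gripper open.
Joint ranges: [-2.6, 2.6], [-0.5, 2.12], [-1.47, 1.34], [0.16, 2.42], [-1.27, 4.41], [0.06, 2.06], [-2.6, 2.6]. Speed limits (rad/s): [2.22, 2.22, 2.79, 2.79, 3.14, 3.14, 3.14].

### API

Orientations are given as a unit quaternion [x, y, z, w].
In Python, from bench import r, vision gives the robot as it stands.
- The arm moves only by the tool drive_tool, never from a script. Its argument "series" is a list of rows, each a list of 2 entries, a list of its own where there are three numbers: the shift along the world's x, y, z in cm, then the turn about the world's z in degrees. A call has exactly 10 rows; each row shifts and turns the commanded pose from where the row before left it; what a row does not reach is not made up. A row lasts 1/8 s, in which the tool goes at most 62.5 mm and 10.7 degrees, less where a joint would pass 70% of its speed; a pose out of reach is approached as far as the arm can. A call with a gripper value outside its range is refused whole. "hand" is the closure, from 0 (fully open) to 1 (shut), set as the call begins (left out, the last holds). The fingers move at their own pace and stop on an object; "newtons" is the grip in N (left out, the last holds). Time passes only in rows, so rows that do not move let the fingers close, or fill a call up. It gives the time, the measured TCP pose, the force, the opening and the grip force at its end, in the units of the state.
- r.read_state(): the state, without advancing time (a new reading comes with each control period).
- vision.camera(name): name is "side" or "top" or "wrist"; returns a dict with "color" (384x512x3 uint8, red, green, blue), "intrinsics" (3x3 intrinsics, pixels), "R" (3x3) and "t" (3): a world point X has camera coordinates R X + t; the wrist camera has in their place "mount" (4x4, takes a point from camera to tool coordinates, whose origin is the TCP and whose axes are the flange's). Camera axes: x right, y down, z forward; pixel columns grow to the right and rows downward; lengths in m; the calibration is good to about 2 mm. The wrist camera is an equidistant fisheye: a pixel r from the principal point sees the ray r / f radians off the axis. A picture is of the moment at which its call begins: read the wrist's pose just before it. There is no depth.
- r.close_job(): hands the job in; it is judged then, once.
The state is a dict: "time": time; "joint_positions": joint angles; "joint_vel": joint speeds; "joint_torque": joint torques, N m; "ee_pos": TCP position; "eef_rot": TCP orientation; "ft_force": force on the tool from outside, world axes, zero at the start; "torque": the same for the moment, N m; "width": finger opening in m; "grip_force": force on a finger pad.
Only numpy, scipy, OpenCV 4.12 (cv2) and the standard library are available. Lean on these libraries where they do the work, as an engineer would, in place of code of your own. Each camera call takes 0.05 s, during which the arm holds its last target. There are 200 camera calls.

### The job

Move the wire basket of samples from the hook of the plain drain stand to the hook of the reading stand, keeping it level and never setting it down, and let it hang there with both samples in it. Then push the handwheel's crank knob exactly one full turn counter-clockwise (seen from above), so that the lift makes its one stroke and lowers the basket to the reader, and leave the knob back beside its pointer. Leave the other things on the bench alone.

Things in the scene. Friction and masses are not known exactly. Their poses are not given: they have to be found in the camera images.
- basket: Loose steel wire basket: tray 70 x 104 mm (own x by y), 30 mm high, 0.2 to 0.3 kg. Origin at the centre of its underside, z up. A rigid wire bail (3 mm radius) in its y-z plane rises at y = +-50 mm to 74 mm height, then slopes in to a peak (the eye) at 118 mm. It hangs by the peak on a hook arm that runs through the bail along the basket's x. Starts on the drain stand's hook.
- basket_grip (a point): Centre of the basket's grip: an upright black bar 16 x 16 mm, 46 mm tall, on a thin stem over the bail's peak; axes as the basket's. 161 mm above the basket's underside, 43 mm straight above the eye. With the basket hung on either hook (lift at the top) it is at z = 227 mm; the stands lie lower.
- basket_eye (a point): Centre of the wire at the peak of the bail, which rests on the hook arm; 43 mm straight below basket_grip.
- drain_seat (a point): Where the eye lies on the hook of the plain drain stand (thin post, 76 mm square foot). The x axis points along the arm to the post, 85 mm away; the upturned free end is 24 mm out in -x, its top 9 mm above this point; a stop collar is 12 mm away in +x. To unhook, raise the basket 20 mm or more, carry it 45 mm or more out in -x. Basket x starts along this x.
- read_seat (a point): The same point of the like hook on the reading stand (post 85 mm off in +x, tip 24 mm out in -x and 9 mm higher, collar 12 mm in +x); z = 184 mm at the start. Bring the basket in from -x, its x along this x, eye 20 mm or more above, then lower it. The hook moves with the lift: one turn of the handwheel lowers it 30 mm.
- read_stand: The fixed reading stand: grey base plate 186 x 360 mm, with the lifting post at its origin (on the bench surface, x away from the hook tip, z up), a flat black reader pad under the hook, and to its right (-y) a grey gear box with a horizontal handwheel.
- wheel_axis (a point): On the vertical axis of the handwheel, at the top of its rim (z = 67 mm). Fixed, axes as read_stand. The wheel is a disc of 54 mm radius; its hub rises 4 mm higher. It lies 85 mm in -x and 220 mm in -y from the lifting post.
- knob_mid (a point): Centre of the upright black crank knob, 8 to 9 mm radius, z = 71 to 119 mm, 43 mm from wheel_axis; it spins freely on its pin. At the start it is on the -x side of wheel_axis (read_stand's axes), beside a small fixed steel pointer outside the rim (75 mm high, 55 to 72 mm from the axis).
- handwheel (a joint): Angle of the handwheel, rad: 0 at the start (knob beside the pointer), growing counter-clockwise seen from above; 2 pi = 6.283 after one full turn. It turns with slight friction (about 2 to 4 N at the knob) and stays where it is left; no stop at one turn.
- steel_disc: Loose steel sample disc 40 mm across, 9 mm thick, lying in the +y half of the basket (a 10 mm divider parts the halves). Origin at the centre of its underside.
- brass_bush: Loose brass bush 30 mm across, 26 mm high, standing in the -y half of the basket. Origin at the centre of its underside.
- ring_gauge: Bystander: steel ring 40 mm across, 14 mm high, on the reading stand's base plate between basket and handwheel. Leave alone.
- steel_bush: Bystander: steel bush 36 mm across, 18 mm high, on the bench behind the reading stand. Leave alone.
- micrometer: Bystander: micrometer 44 x 132 mm, 16 mm high, lying on the bench between the stands. Leave alone.
Mind the look-alikes: they are no part of the job. What is shaped like the steel_disc but orange is not meant.

How it is judged:
On the way, in this order (a step that is already met when the one before it is completed fails the run):
1. the basket hangs on the reading stand's hook, let go, with the handwheel still at its start (distance between basket_eye and read_seat below 0.018 m and angle between basket_grip's own z axis and vertical below 0.15 rad and contact force between basket and read_stand above 1 N and contact force between basket and the fingers below 0.2 N and value of joint handwheel below 0.3 rad), for 0.2 s.
2. the handwheel is half way round with the basket hanging on the hook (distance between basket_eye and read_seat below 0.018 m and value of joint handwheel above 2.8 rad).
3. the handwheel has come round to one full turn, to within 0.2 rad (distance between basket_eye and read_seat below 0.018 m and value of joint handwheel above 6.083 rad), for 0.2 s.
At the end, for the whole second after the job is handed in: The basket hangs still and level (within 0.15 rad) by its eye on the reading stand's hook (eye within 18 mm of the seat point), let go, both samples in it, and the handwheel stands at one full turn (2 pi) within 0.2 rad, the basket thus lowered by 30 mm (all of step 3 and angle between basket_grip's own z axis and vertical below 0.15 rad and contact force between basket and read_stand above 1 N and contact force between basket and the fingers below 0.2 N and value of joint handwheel below 6.483 rad and linear speed of basket below 0.03 m/s and horizontal distance between each of steel_disc, brass_bush and basket below 0.05 m and z of steel_disc in the frame of basket between -0.005 and 0.03 m and z of brass_bush in the frame of basket between -0.005 and 0.03 m); the robot touches nothing.
It fails at once if the basket is set down or dropped (its grip below 186 mm height) or tilted by more than 0.35 rad (height (world z) of basket_grip below 0.186 m or angle between basket_grip's own z axis and vertical above 0.35 rad).
It fails at once if a sample leaves the basket (distance between any of steel_disc, brass_bush and basket above 0.09 m).
It fails at once if the handwheel is turned more than 0.4 rad past one turn, or 0.4 rad backwards (value of joint handwheel above 6.683 rad or value of joint handwheel below -0.4 rad).
It fails at once if the handwheel is turned before the basket hangs on the reading stand (value of joint handwheel above 0.4 rad and distance between basket_eye and read_seat above 0.04 m).
It fails at once if a bystander is moved by more than 30 mm (distance of any of ring_gauge, steel_bush, micrometer from where it was at the start of the episode above 0.03 m).
It also fails if it takes over 67 s, if anything falls off the work surface, if the arm or the gripper's body presses on something with over 40 N, if the wrist force passes 120 N, or if a joint passes its speed limit or range.

## Working session

There is one attempt and no reset: what is moved stays moved. The work goes in short steps, Python scripts to look and compute and a tool call to move; the robot and the scene stay as the last step left them, time stands still between calls to the robot, and variables do not carry over. Pictures are saved under pics/ and viewed, at most 10 in all, crops included, and the job is handed in when it is done.

Besides the shell and the picture viewer there is one more tool, called after ">>>" by a JSON object that holds its "fn" and its "kwargs". drive_tool: Moves the arm, as the interface text tells. Its arguments: {"type":"object","properties":{"series":{"type":"array"},"hand":{"type":"number"},"newtons":{"type":"number"}},"required":["series"]}

```bash
mkdir -p pics; ls; cat > h.py <<'E'
import numpy as np, cv2
from bench import r, vision
def save(n,c): cv2.imwrite(n,c[:,:,::-1])
def ray(c,u,v):
    d=np.linalg.inv(c['intrinsics'])@[u,v,1.]; R=np.array(c['R']); return -R.T@c['t'], R.T@d
def onz(c,u,v,z):
    o,d=ray(c,u,v); return o+d*(z-o[2])/d[2]
def proj(c,X):
    p=c['intrinsics']@(np.array(c['R'])@X+c['t']); return p[:2]/p[2]
E
python3 - <<'E'
from h import *
s=r.read_state();print(s['ee_pos'],s['eef_rot'],s['width'],r.finger_overhang)
for n in('top','side'):
    c=vision.camera(n); save(f'pics/{n}0.png',c['color']); np.savez(n+'.npz',**c)
    print(n,c['intrinsics'].tolist(),-np.array(c['R']).T@c['t'],np.array(c['R'])[2])
E
```

```text
pics
[0.18743795 0.59580781 0.22973922] [ 1.51781929e-01  9.88413726e-01 -7.40477928e-04 -6.56975491e-05] 0.08717823814009307 0.008
top [[469.25560933660455, 0.0, 250.98524868472992], [0.0, 469.25560933660455, 194.08564673578834], [0.0, 0.0, 1.0]] [0.30245188 0.09765632 1.60340297] [ 1.63694776e-01  2.81592683e-04 -9.86510994e-01]
side [[443.679819603224, 0.0, 250.92928104313643], [0.0, 443.679819603224, 186.96715471129045], [0.0, 0.0, 1.0]] [0.49742538 1.25099511 0.9942455 ] [ 0.03957292 -0.80184978 -0.59621381]
```

View pics/top0.png

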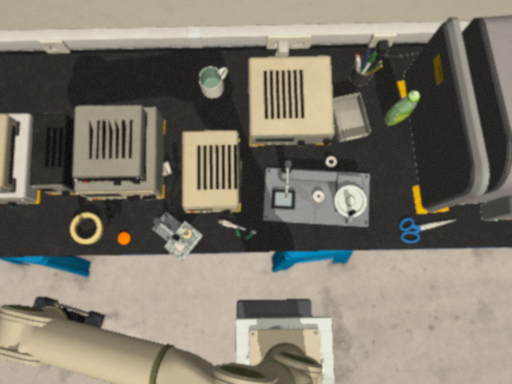

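View pics/side0.png

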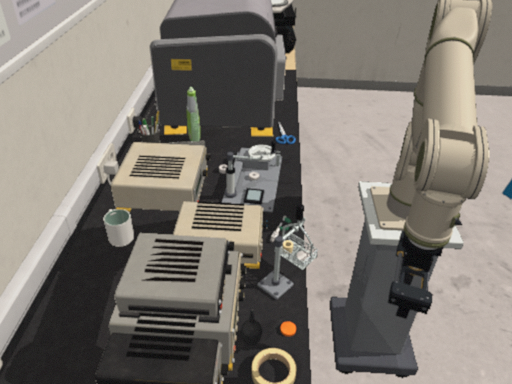

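The top view (image up = +x, left = +y) shows the drain stand and basket around (170–200, 215–255). The reading stand plate is at (265–370, 168–226), with the handwheel at (351, 200). In the side view the basket is at (295, 245), the drain stand foot at (275, 285) and the reading stand at (255, 175). The orange disc at top (124, 238) and side (288, 328) is the look-alike, so I leave it alone. Next I'll enlarge both areas.

```bash
python3 - <<'E'
from h import *
t=np.load('top.npz');s=np.load('side.npz')
A=cv2.resize(t['color'][150:260,145:245],None,fx=4,fy=4,interpolation=cv2.INTER_CUBIC)
B=cv2.resize(t['color'][150:260,260:360],None,fx=4,fy=4,interpolation=cv2.INTER_CUBIC)
save('pics/tc.png',np.hstack([A,B]))
C=cv2.resize(s['color'][195:305,245:325],None,fx=5,fy=5,interpolation=cv2.INTER_CUBIC)
D=cv2.resize(s['color'][130:240,215:295],None,fx=5,fy=5,interpolation=cv2.INTER_CUBIC)
save('pics/sc.png',np.hstack([C,D]))
E
```

```text
(no output)
```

View pics/tc.png

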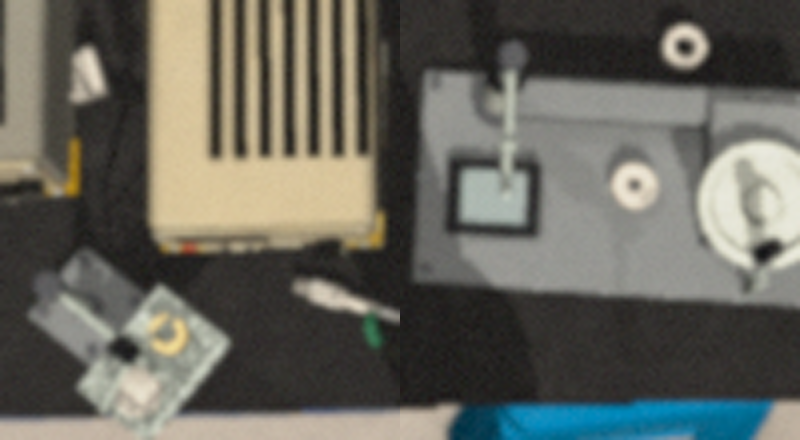

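View pics/sc.png

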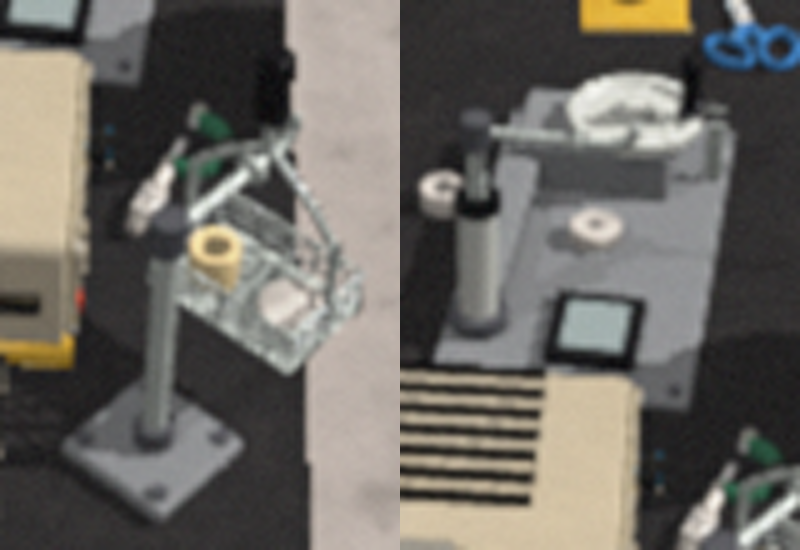

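Left in the top crop: basket with the yellow bush, grey disc and black grip bar at top px (176, 237.2), and drain post cap at (156.3, 221.8). Right: reading post cap at (288.3, 163), hook tip at (286.8, 196), wheel hub near (351, 200), knob at (352, 212.5) and ring gauge at (318.5, 196). In the side view: basket grip at (300, 212.6), drain post cap at (279, 239), reading post cap at (230, 155) and knob at (273.5, 147). These fit the description.

```bash
cat >> h.py <<'E'
def tri(t,a,s,b):
    o1,d1=ray(t,*a);o2,d2=ray(s,*b)
    k=np.linalg.lstsq(np.c_[d1,-d2],o2-o1,rcond=None)[0]
    p,q=o1+k[0]*d1,o2+k[1]*d2
    return (p+q)/2,np.linalg.norm(p-q)
E
python3 - <<'E'
from h import *
np.set_printoptions(precision=4,suppress=True)
t=np.load('top.npz');s=np.load('side.npz')
def blob(im,box,f,name):
    x0,y0,x1,y1=box; g=im[y0:y1,x0:x1].astype(int); m=f(g); 
    n,l,st,ce=cv2.connectedComponentsWithStats(m.astype(np.uint8)); k=1+st[1:,4].argmax()
    c=ce[k]+[x0,y0]; print(name,c,st[k]); return c
dk=lambda th:(lambda g:g.max(2)<th)
gt=blob(t['color'],(168,228,184,245),dk(60),'gripT')
gs=blob(s['color'],(294,204,306,222),dk(60),'gripS')
kt=blob(t['color'],(344,206,360,220),dk(60),'knobT')
ks=blob(s['color'],(269,140,278,156),dk(60),'knobS')
print('grip',tri(t,gt,s,gs),onz(t,*gt,.24)); print('knob',tri(t,kt,s,ks),onz(t,*kt,.11))
wt=blob(t['color'],(328,178,376,226),lambda g:g.min(2)>165,'wheelT')
g=t['color'][178:226,328:376]; m=(g.min(2)>165).astype(np.uint8)
cs=max(cv2.findContours(m,0,2)[0],key=cv2.contourArea); h=cv2.convexHull(cs); e=cv2.fitEllipse(h); print('ell',e)
wc=np.array(e[0])+[328,178]; print('wheel',onz(t,*wc,.067),'r',np.mean(e[1])/2/469*1.56)
rp,_=tri(t,(288.3,163),s,(215+80/5-.5,130+122/5)); print('readpost',rp,_,onz(t,288.3,163,.195))
rh=onz(t,286.8,196.2,.193); print('read tip',rh)
print('drainpost',tri(t,(156.1,221.8),s,(279,195+215/5)),onz(t,156.1,221.8,.195))
# plate edges
g=t['color'].astype(int); m=((abs(g-g.mean(2,keepdims=True)).max(2)<20)&(g.mean(2)>85)).astype(np.uint8)
m[:160]=0;m[235:]=0;m[:,:255]=0;m[:,385:]=0
cs=max(cv2.findContours(m,0,2)[0],key=cv2.contourArea); q=cv2.minAreaRect(cs); print('plate',cv2.boxPoints(q).tolist())
for p in cv2.boxPoints(q): print(onz(t,*p,.01)[:2])
# front edge fit
f=[]
for u in range(270,365):
    col=np.where(m[195:230,u])[0]
    if len(col): f.append(onz(t,u,195+col.max()+.5,.01)[:2])
f=np.array(f); c=np.polyfit(f[:,1],f[:,0],1); 
for _ in range(3):
    res=abs(f[:,0]-np.polyval(c,f[:,1])); c=np.polyfit(f[res<.003,1],f[res<.003,0],1)
print('front edge slope dx/dy',c)
E
```

```text
gripT [175.6364 236.8636] [ 5  7  6  5 22]
gripS [297.9675 211.8831] [  0   0  10  18 154]
knobT [350.8667 212.4667] [ 5  5  5  4 15]
knobS [273.2658 144.9241] [ 0  0  9 13 79]
grip (array([0.4113, 0.321 , 0.2268]), np.float64(0.006149587947903665)) [0.4073 0.3192 0.24  ]
knob (array([ 0.4862, -0.2216,  0.1063]), np.float64(0.003268890675880878)) [ 0.4841 -0.2206  0.11  ]
wheelT [350.7481 200.0713] [  7   7  32  32 659]
ell ((22.36922836303711, 22.947772979736328), (31.48188018798828, 32.48221206665039), 129.60122680664062)
wheel [ 0.5277 -0.2302  0.067 ] r 0.05318975688552044
readpost [ 0.6329 -0.0195  0.1828] 0.001282762605411594 [ 0.6307 -0.0186  0.195 ]
read tip [ 0.5278 -0.0108  0.193 ]
drainpost (array([0.4603, 0.3868, 0.1885]), np.float64(0.00469675556132311)) [0.4573 0.3858 0.195 ]
plate [[262.3207092285156, 220.5482940673828], [265.9034729003906, 159.6414031982422], [371.4793395996094, 165.8517608642578], [367.8965759277344, 226.75865173339844]]
[0.4746 0.0613]
[0.6874 0.0438]
[ 0.6578 -0.3223]
[ 0.4462 -0.2971]
front edge slope dx/dy [0.0842 0.4705]
```

>>> {"fn": "drive_tool", "kwargs": {"series": [[[0,0,5],0],[[0,0,5],0],[[3,-4,0],-3],[[3,-4,0],-3],[[3,-4,0],-3],[[3,-4,0],-3],[[3,-4,0],-3],[[3,-4,0],-3],[[3,-3.5,0],-1.5],[[0,0,0],0]], "hand": 0, "newtons": 25}}

```text
time: 1.35
ee_pos: [0.4, 0.3179, 0.3306]
eef_rot: [0.32, 0.947, -0.0, 0.0]
ft_force: [-0.8, 0.7, -0.5]
width: 0.0874
grip_force: 0.0
```

```bash
python3 - <<'E'
from h import *
s=r.read_state();c=vision.camera('wrist'); save('pics/w1.png',c['color']); print(s['time'],s['ee_pos'],s['eef_rot']); print(c['intrinsics'],c['mount'])
np.savez('w1.npz',p=s['ee_pos'],q=s['eef_rot'],**c)
E
```

```text
1.35 [0.39997141 0.31788078 0.33060326] [ 3.20210348e-01  9.47346383e-01 -1.60818421e-04  3.71150954e-04]
[[297.31863964   0.         258.09850798]
 [  0.         297.31863964 183.79510129]
 [  0.           0.           1.        ]] [[ 1.28261451e-03 -9.59273893e-01 -2.82474693e-01  7.67823143e-02]
 [ 9.99999134e-01  1.14750982e-03  6.43729117e-04 -8.56990732e-04]
 [-2.93370052e-04 -2.82475274e-01  9.59274535e-01 -1.54276930e-01]
 [ 0.00000000e+00  0.00000000e+00  0.00000000e+00  1.00000000e+00]]
```

View pics/w1.png

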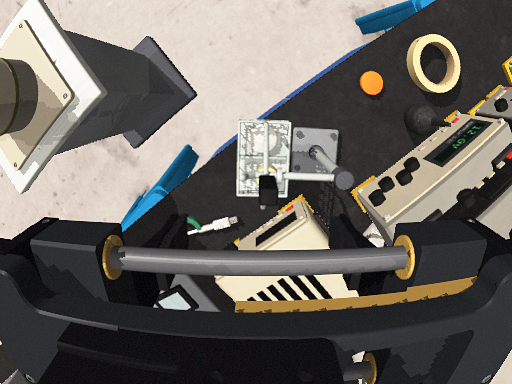

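The wrist view shows the basket directly ahead with the black grip bar at about (268, 190). The hook arm runs to its post cap at (343, 178), nearly parallel to the jaw line. The steel/yellow samples are in the basket, and the orange look-alike is well away at (371, 83).

```bash
cat >> h.py <<'E'
from scipy.spatial.transform import Rotation as Ro
def wray(c,u,v):
    K=c['intrinsics']; x,y=(u-K[0,2])/K[0,0],(v-K[1,2])/K[1,1]; th=np.hypot(x,y)
    d=np.array([x/th*np.sin(th),y/th*np.sin(th),np.cos(th)]); T=np.eye(4);T[:3,:3]=Ro.from_quat(c['q']).as_matrix();T[:3,3]=c['p']
    M=T@c['mount']; return M[:3,3],M[:3,:3]@d
def wonz(c,u,v,z):
    o,d=wray(c,u,v); return o+d*(z-o[2])/d[2]
E
python3 - <<'E'
from h import *
np.set_printoptions(precision=4,suppress=True)
c=dict(np.load('w1.npz')); im=c['color']
m=np.zeros(im.shape[:2],np.uint8); m[165:212,250:285]=(im[165:212,250:285].max(2)<55)
cs=max(cv2.findContours(m,0,2)[0],key=cv2.contourArea); print(cv2.boundingRect(cs),cv2.minAreaRect(cs))
x,y,w,h=cv2.boundingRect(cs)
for v in (y,y+h/2,y+h): print(v,wonz(c,x+w/2-.5,v,.25),wonz(c,x+w/2-.5,v,.204))
print('post',wonz(c,343,178,.195))
save('pics/w1c.png',np.hstack([cv2.resize(im[140:215,225:365],None,fx=5,fy=5,interpolation=2)]))
E
```

```text
(250, 175, 35, 37) ((267.0, 193.0), (36.0, 34.0), 90.0)
175 [0.392  0.3322 0.25  ] [0.4025 0.326  0.204 ]
193.5 [0.4047 0.3227 0.25  ] [0.4177 0.3146 0.204 ]
212 [0.418  0.3128 0.25  ] [0.4336 0.3028 0.204 ]
post [0.4549 0.3861 0.195 ]
```

View pics/w1c.png

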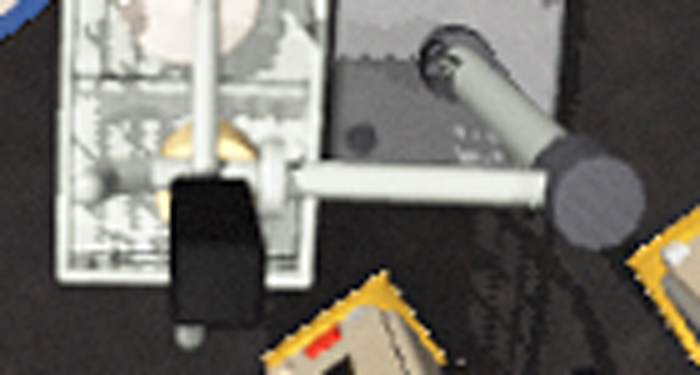

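```bash
python3 - <<'E'
from h import *
np.set_printoptions(precision=4,suppress=True)
c=dict(np.load('w1.npz'))
P=lambda x,y,z:wonz(c,225+x/5-.4,140+y/5-.4,z)
for n,a in dict(topc=(217,278,.25),topL=(172,325,.25),topR=(264,325,.25),nearbotL=(173,178,.204),nearbotR=(248,178,.204),bailtop=(207,60,.16),post=(597,200,.195),armL=(310,180,.184),armR=(540,188,.184),tip=(90,182,.19)).items(): print(n,P(*a))
print(Ro.from_quat(c['q']).as_matrix()[:2,:2])
E
```

```text
topc [0.4064 0.3225 0.25  ]
topL [0.4085 0.3114 0.25  ]
topR [0.418  0.3238 0.25  ]
nearbotL [0.398  0.3198 0.204 ]
nearbotR [0.4069 0.3315 0.204 ]
bailtop [0.3904 0.3353 0.16  ]
post [0.457 0.386 0.195]
armL [0.42   0.3394 0.184 ]
armR [0.4515 0.378  0.184 ]
tip [0.3914 0.3036 0.19  ]
[[-0.7949  0.6067]
 [ 0.6067  0.7949]]
```

>>> {"fn": "drive_tool", "kwargs": {"series": [[[0.6,0.4,0],-1],[[0,0,-2],0],[[0,0,-2],0],[[0,0,-2],0],[[0,0,-2],0],[[0,0,-1.5],0],[[0,0,-1],0],[[0,0,-1],0],[[0,0,0],0],[[0,0,0],0]]}}

```text
time: 2.65
ee_pos: [0.4038, 0.3254, 0.2161]
eef_rot: [0.325, 0.946, 0.0, 0.0]
ft_force: [1.4, -0.1, -0.3]
width: 0.0872
grip_force: 0.0
```

>>> {"fn": "drive_tool", "kwargs": {"series": [[[0,0,0],0],[[0,0,0],0],[[0,0,0],0],[[0,0,0],0],[[0,0,0],0],[[0,0,0],0],[[0,0,0],0],[[0,0,0],0],[[0,0,0],0],[[0,0,0],0]], "hand": 1, "newtons": 25}}

```text
time: 3.9
ee_pos: [0.4036, 0.3254, 0.2157]
eef_rot: [0.325, 0.946, 0.0, 0.0]
ft_force: [0.2, 0.9, 0.1]
width: 0.0162
grip_force: 24.9
```

>>> {"fn": "drive_tool", "kwargs": {"series": [[[0,0,0.4],0],[[0,0,0.8],0],[[0,0,1],0],[[0,0,0.9],0],[[0,0,0.4],0],[[-0.4,-0.5,0],0],[[-0.9,-1.1,0],0],[[-1.1,-1.4,0],0],[[-0.9,-1.1,0],0],[[-0.4,-0.6,0],0]]}}

```text
time: 5.15
ee_pos: [0.366, 0.2774, 0.2506]
eef_rot: [0.325, 0.946, 0.0, -0.0]
ft_force: [-0.1, 0.2, -3.5]
width: 0.0157
grip_force: 24.9
```

```bash
python3 - <<'E'
from h import *
s=r.read_state();print(s['ee_pos'],s['ft_force'],s['torque'],s['width'])
c=vision.camera('side');C=cv2.resize(c['color'][170:290,240:400],None,fx=4,fy=4,interpolation=2);save('pics/s2.png',C)
E
```

```text
[0.36595969 0.2773962  0.25063491] [-0.11116892  0.21134264 -3.53571814] [-0.06953498 -0.00743925 -0.0378187 ] 0.01569685150365691
```

View pics/s2.png

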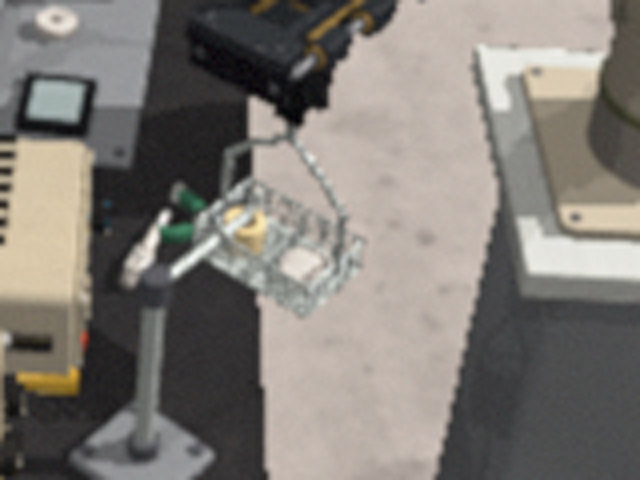

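>>> {"fn": "drive_tool", "kwargs": {"series": [[[-0.2,-0.8,0],0],[[0.2,-1.8,0],-3],[[0.4,-2.2,0],-6],[[0.6,-2.2,0],-7],[[0.7,-2.2,0],-7],[[0.7,-2.2,0],-7],[[0.7,-2.2,0],-7],[[0.7,-2.2,0],-6],[[0.5,-1.4,0],-4],[[0.2,-0.6,0],-2]]}}

```text
time: 6.45
ee_pos: [0.4118, 0.0992, 0.2506]
eef_rot: [0.689, 0.724, 0.0, -0.0]
ft_force: [0.5, 0.3, -4.2]
width: 0.0157
grip_force: 24.9
```

>>> {"fn": "drive_tool", "kwargs": {"series": [[[0.2,-0.6,0],-1],[[0.6,-1.2,0],-2],[[0.8,-1.6,0],-2],[[0.8,-1.7,0],-2],[[0.8,-1.7,0],-1],[[0.8,-1.4,0],0],[[0.6,-1.2,0],0],[[0.4,-0.8,0],0],[[0.2,-0.3,0],0],[[0,0,0],0]]}}

```text
time: 7.7
ee_pos: [0.4635, -0.0046, 0.2505]
eef_rot: [0.737, 0.676, -0.0, -0.0]
ft_force: [-0.1, 0.5, -4.0]
width: 0.0159
grip_force: 24.9
```

```bash
python3 - <<'E'
from h import *
s=r.read_state();print(s['ee_pos'],s['eef_rot'],s['ft_force'],s['width'])
c=vision.camera('wrist'); c.update(p=s['ee_pos'],q=s['eef_rot']); np.savez('w2.npz',**c)
t=vision.camera('top'); np.savez('t2.npz',**t)
im=c['color'][120:250,180:400]; A=cv2.resize(im,None,fx=3.6,fy=3.6,interpolation=2)
save('pics/w2.png',A)
E
```

```text
[ 0.46354434 -0.00463074  0.25051355] [ 7.37019703e-01  6.75871256e-01 -1.81012154e-05 -4.95449028e-05] [-0.06603144  0.49668861 -3.97414317] 0.015938589219347495
```

View pics/w2.png

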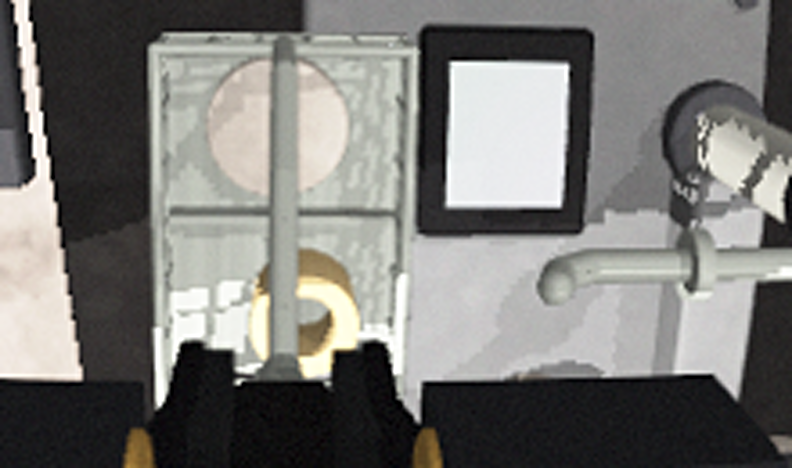

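The basket hangs level with the disc (280, 125) and bush (305, 315) in it. In the crop, the reading hook's tip is at (556, 280) and its collar at (700, 262).

```bash
python3 - <<'E'
from h import *
np.set_printoptions(precision=4,suppress=True)
c=dict(np.load('w2.npz'))
P=lambda x,y,z:wonz(c,180+x/3.6-.36,120+y/3.6-.36,z)
tip=P(552,287,.193); col=P(701,262,.184); a1=P(610,266,.184);a2=P(780,265,.184)
print(tip,col,a1,a2,np.degrees(np.arctan2(*(a2-a1)[[1,0]])))
print('bail', P(285,150,.17),P(285,350,.2))
print('basket corners z.066+.024+.03:',[P(*p,.13) for p in((152,45),(415,45))])
print('toolY deg',np.degrees(np.arctan2(*Ro.from_quat(c['q']).as_matrix()[[1,0],1])))
u=np.array([np.cos(-.084),np.sin(-.084)]);print('seat from tip',tip[:2]+.024*u,'col',col[:2]-.012*u)
E
```

```text
[ 0.5215 -0.008   0.193 ] [ 0.5596 -0.0088  0.184 ] [ 0.5373 -0.0077  0.184 ] [ 0.5804 -0.0115  0.184 ] -5.063067719122389
bail [0.4667 0.0215 0.17  ] [ 0.4635 -0.0142  0.2   ]
basket corners z.066+.024+.03: [array([0.4342, 0.0437, 0.13  ]), array([0.5019, 0.0379, 0.13  ])]
toolY deg -4.956310029210338
seat from tip [ 0.5454 -0.01  ] col [ 0.5477 -0.0078]
```

>>> {"fn": "drive_tool", "kwargs": {"series": [[[0.4,0,0],0],[[0.9,0,0],0],[[1.2,0,0],0],[[1.3,0,0],0],[[1.3,0,0],0],[[1.3,0,0],0],[[1,0,0],0],[[0.6,0,0],0],[[0.3,0,0],0],[[0,0,0],0]]}}

```text
time: 9.05
ee_pos: [0.5465, -0.0048, 0.2506]
eef_rot: [0.737, 0.676, 0.0, -0.0]
ft_force: [0.4, 0.6, -4.3]
width: 0.0157
grip_force: 24.9
```

```bash
python3 - <<'E'
from h import *
s=r.read_state();print(s['ee_pos'],s['ft_force'])
c=vision.camera('wrist'); c.update(p=s['ee_pos'],q=s['eef_rot']); np.savez('w3.npz',**c)
t=vision.camera('side')
A=cv2.resize(c['color'][120:240,190:340],(500,400),interpolation=2); B=cv2.resize(t['color'][110:230,200:290],(300,400),interpolation=2)
save('pics/w3.png',np.hstack([A,B]))
E
```

```text
[ 0.54651978 -0.00479257  0.25057403] [ 0.41226797  0.59203159 -4.32562866]
```

View pics/w3.png

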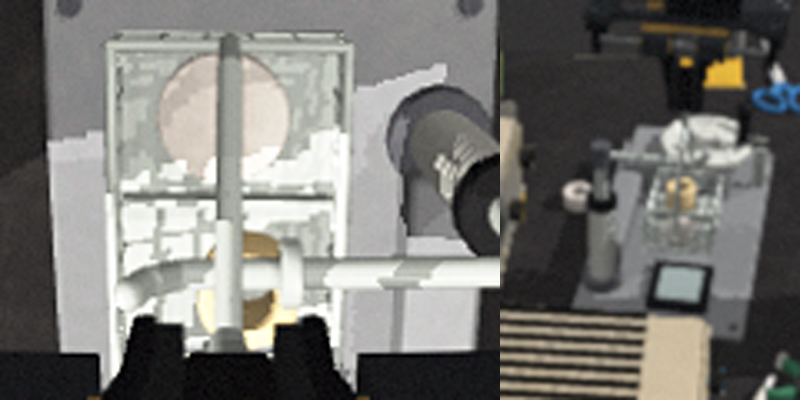

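In the crop, the bail (229) crosses the hook between tip (125) and collar (290), in the expected 24:12 proportion. It can be lowered.

>>> {"fn": "drive_tool", "kwargs": {"series": [[[0,0,-0.4],0],[[0,0,-0.6],0],[[0,0,-0.7],0],[[0,0,-0.6],0],[[0,0,-0.4],0],[[0,0,-0.3],0],[[0,0,-0.3],0],[[0,0,-0.2],0],[[0,0,0],0],[[0,0,0],0]]}}

```text
time: 10.4
ee_pos: [0.5466, -0.005, 0.2158]
eef_rot: [0.737, 0.676, 0.0, 0.0]
ft_force: [-0.5, -1.7, -1.6]
width: 0.0159
grip_force: 24.9
```

>>> {"fn": "drive_tool", "kwargs": {"series": [[[0,0,-0.1],0],[[0,0,-0.05],0],[[0,0,0],0],[[0,0,0],0],[[0,0,0],0],[[0,0,0],0],[[0,0,0],0],[[0,0,0],0],[[0,0,0],0],[[0,0,0],0]]}}

```text
time: 11.65
ee_pos: [0.5468, -0.005, 0.2153]
eef_rot: [0.737, 0.676, 0.001, 0.0]
ft_force: [-4.4, -1.7, 9.6]
width: 0.0156
grip_force: 24.9
```

>>> {"fn": "drive_tool", "kwargs": {"series": [[[0,0,0],0],[[0,0,0],0],[[0,0,0],0],[[0,0,0],0],[[0,0,0],0],[[0,0,0],0],[[0,0,0],0],[[0,0,0],0],[[0,0,0],0],[[0,0,0],0]], "hand": 0.4}}

```text
time: 12.9
ee_pos: [0.5466, -0.0048, 0.2141]
eef_rot: [0.737, 0.676, 0.0, 0.0]
ft_force: [-0.6, 0.5, -0.0]
width: 0.0521
grip_force: 0.0
```

>>> {"fn": "drive_tool", "kwargs": {"series": [[[0,0,1],0],[[0,0,1.5],0],[[0,0,1.5],0],[[0,0,1.5],0],[[0,0,1.5],0],[[0,0,1.5],0],[[0,0,1],0],[[0,0,0.5],0],[[0,0,0],0],[[0,0,0],0]]}}

```text
time: 14.15
ee_pos: [0.5464, -0.0048, 0.3136]
eef_rot: [0.737, 0.676, -0.0, -0.0]
ft_force: [0.4, 0.4, 0.7]
width: 0.0523
grip_force: 0.0
```

```bash
python3 - <<'E'
from h import *
np.set_printoptions(precision=4,suppress=True)
s=r.read_state();print(s['time'],s['ee_pos'],s['ft_force'],s['width'])
c=vision.camera('wrist'); t=vision.camera('side'); c.update(p=s['ee_pos'],q=s['eef_rot']); np.savez('w4.npz',**c)
A=cv2.resize(c['color'][100:250,190:350],(480,450),interpolation=2); B=cv2.resize(t['color'][110:230,210:290],(300,450),interpolation=2)
save('pics/w4.png',np.hstack([A,B]))
E
```

```text
14.15 [ 0.5464 -0.0048  0.3136] [0.442  0.4074 0.6911] 0.052332922067091336
```

View pics/w4.png

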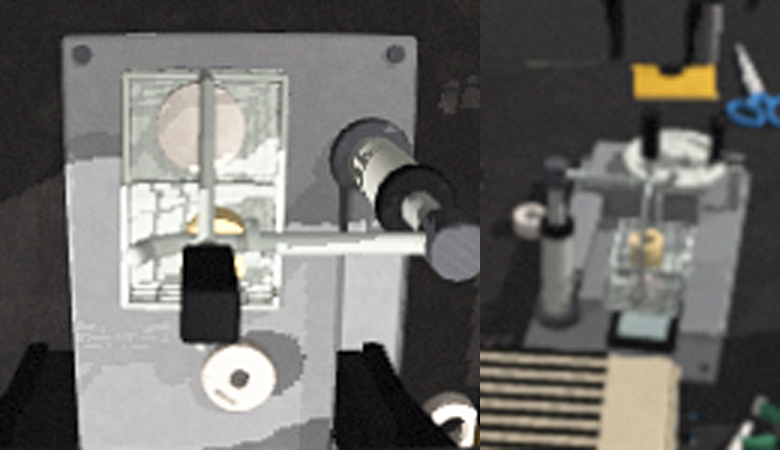

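The basket hangs level on the hook with the grip free (210, 290) and both samples inside. Next I go above the knob.

>>> {"fn": "drive_tool", "kwargs": {"series": [[[-0.3,-1,0],0],[[-0.7,-2.5,0],0],[[-0.9,-3.2,0],0],[[-0.9,-3.4,0],0],[[-0.9,-3.4,0],0],[[-0.9,-3.2,0],0],[[-0.7,-2.8,-1.5],0],[[-0.5,-1.8,-2],0],[[-0.3,-0.8,-2],0],[[0,0,-1.5],0]], "hand": 0.3}}

```text
time: 15.5
ee_pos: [0.4847, -0.2269, 0.2433]
eef_rot: [0.738, 0.675, -0.0, -0.0]
ft_force: [0.1, 0.1, -0.3]
width: 0.0611
grip_force: 0.0
```

```bash
python3 - <<'E'
from h import *
np.set_printoptions(precision=4,suppress=True)
s=r.read_state();print(s['time'],s['ee_pos'],s['width'])
c=vision.camera('wrist'); c.update(p=s['ee_pos'],q=s['eef_rot']); np.savez('w5.npz',**c)
def wproj(c,X):
    T=np.eye(4);T[:3,:3]=Ro.from_quat(c['q']).as_matrix();T[:3,3]=c['p']
    p=np.linalg.inv(T@c['mount'])@[*X,1]; th=np.arctan2(np.hypot(p[0],p[1]),p[2]); k=c['intrinsics'][0,0]*th/np.hypot(p[0],p[1])
    return c['intrinsics'][:2,2]+k*p[:2]
kt=wproj(c,(.485,-.2255,.119));kb=wproj(c,(.485,-.2255,.075));w=wproj(c,(.528,-.2295,.071));print(kt,kb,w)
im=c['color']; cx,cy=kb.astype(int)
x0,y0=cx-40,cy-30
m=(im[y0:cy+45,x0:cx+40].max(2)<60).astype(np.uint8)
n,l,st,ce=cv2.connectedComponentsWithStats(m)
for k in range(1,n):
    if st[k,4]>30: print(st[k][:2]+[x0,y0],st[k][2:],ce[k]+[x0,y0])
# wheel bright disc
b=(im.min(2)>150).astype(np.uint8); n,l,st,ce=cv2.connectedComponentsWithStats(b)
for k in range(1,n):
    if st[k,4]>300: print('bright',st[k],ce[k],wonz(c,*ce[k],.067))
E
```

```text
15.5 [ 0.4847 -0.2269  0.2433] 0.061061096276878536
[258.0043 176.9524] [257.9972 166.6912] [296.1249 166.1836]
[217 136] [  74   75 1148] [227.2857 178.8929]
[252 161] [ 16  25 317] [259.612  173.2397]
bright [    0     0   188   248 23118] [ 78.0117 155.9614] [ 0.2553 -0.1901  0.067 ]
bright [  51    0  112   34 2286] [120.6159  12.402 ] [ 0.3397 -0.0231  0.067 ]
bright [  233     0   135   210 21507] [290.6355 106.5172] [ 0.5267 -0.1622  0.067 ]
bright [ 438    0   74  122 4565] [490.8521  59.4438] [ 0.8167 -0.0984  0.067 ]
bright [ 349   21   25  108 2411] [361.0664  74.1904] [ 0.6109 -0.1287  0.067 ]
bright [384 103  23  26 380] [395.2974 115.0605] [ 0.6527 -0.1772  0.067 ]
bright [ 433  129   79   81 3389] [474.1295 160.5878] [ 0.7837 -0.2404  0.067 ]
```

The wrist mask puts the knob within about 1.5 mm of the prediction: about (0.4865, -0.226). Now I descend over it and grip lightly.

>>> {"fn": "drive_tool", "kwargs": {"series": [[[0.1,0.1,-1],0],[[0,0,-2],0],[[0,0,-2],0],[[0,0,-2],0],[[0,0,-2],0],[[0,0,-2],0],[[0,0,-2],0],[[0,0,-1.2],0],[[0,0,-0.6],0],[[0,0,0],0]]}}

```text
time: 16.8
ee_pos: [0.4867, -0.2247, 0.0962]
eef_rot: [0.737, 0.676, 0.0, 0.0]
ft_force: [0.6, 1.0, 0.2]
width: 0.0606
grip_force: 0.0
```

>>> {"fn": "drive_tool", "kwargs": {"series": [[[0,0,0],0],[[0,0,0],0],[[0,0,0],0],[[0,0,0],0],[[0,0,0],0],[[0,0,0],0],[[0,0,0],0],[[0,0,0],0],[[0,0,0],0],[[0,0,0],0]], "hand": 1, "newtons": 15}}

```text
time: 18.05
ee_pos: [0.4864, -0.2248, 0.0961]
eef_rot: [0.737, 0.676, -0.0, -0.0]
ft_force: [-1.7, 0.9, 2.5]
width: 0.016
grip_force: 14.9
```

```bash
python3 - <<'E'
import numpy as np
a=np.radians(175.2+9*np.arange(41)); P=np.round(4.3*np.c_[np.cos(a),np.sin(a)]/.05)*.05
d=np.diff(P,axis=0)
for k in range(4): print([[[round(float(x),2),round(float(y),2),0],0] for x,y in d[10*k:10*k+10]])
E
```

```text
[[[0.0, -0.65, 0], 0], [[0.1, -0.7, 0], 0], [[0.2, -0.6, 0], 0], [[0.3, -0.65, 0], 0], [[0.4, -0.55, 0], 0], [[0.5, -0.45, 0], 0], [[0.55, -0.4, 0], 0], [[0.6, -0.3, 0], 0], [[0.6, -0.25, 0], 0], [[0.7, -0.1, 0], 0]]
[[[0.65, 0.0, 0], 0], [[0.7, 0.1, 0], 0], [[0.6, 0.2, 0], 0], [[0.65, 0.3, 0], 0], [[0.55, 0.4, 0], 0], [[0.45, 0.5, 0], 0], [[0.4, 0.55, 0], 0], [[0.3, 0.6, 0], 0], [[0.25, 0.6, 0], 0], [[0.1, 0.7, 0], 0]]
[[[0.0, 0.65, 0], 0], [[-0.1, 0.7, 0], 0], [[-0.2, 0.6, 0], 0], [[-0.3, 0.65, 0], 0], [[-0.4, 0.55, 0], 0], [[-0.5, 0.45, 0], 0], [[-0.55, 0.4, 0], 0], [[-0.6, 0.3, 0], 0], [[-0.6, 0.25, 0], 0], [[-0.7, 0.1, 0], 0]]
[[[-0.65, 0.0, 0], 0], [[-0.7, -0.1, 0], 0], [[-0.6, -0.2, 0], 0], [[-0.65, -0.3, 0], 0], [[-0.55, -0.4, 0], 0], [[-0.45, -0.5, 0], 0], [[-0.4, -0.55, 0], 0], [[-0.3, -0.6, 0], 0], [[-0.25, -0.6, 0], 0], [[-0.1, -0.7, 0], 0]]
```

>>> {"fn": "drive_tool", "kwargs": {"series": [[[0,-0.65,0],0],[[0.1,-0.7,0],0],[[0.2,-0.6,0],0],[[0.3,-0.65,0],0],[[0.4,-0.55,0],0],[[0.5,-0.45,0],0],[[0.55,-0.4,0],0],[[0.6,-0.3,0],0],[[0.6,-0.25,0],0],[[0.7,-0.1,0],0]]}}

```text
time: 19.3
ee_pos: [0.5265, -0.2713, 0.0961]
eef_rot: [0.737, 0.676, 0.0, -0.0]
ft_force: [-2.9, 1.5, 4.3]
width: 0.0161
grip_force: 14.8
```

>>> {"fn": "drive_tool", "kwargs": {"series": [[[0.65,0,0],0],[[0.7,0.1,0],0],[[0.6,0.2,0],0],[[0.65,0.3,0],0],[[0.55,0.4,0],0],[[0.45,0.5,0],0],[[0.4,0.55,0],0],[[0.3,0.6,0],0],[[0.25,0.6,0],0],[[0.1,0.7,0],0]]}}

```text
time: 20.55
ee_pos: [0.5722, -0.2328, 0.0961]
eef_rot: [0.737, 0.675, -0.001, 0.0]
ft_force: [-5.4, -2.5, 2.9]
width: 0.0156
grip_force: 14.9
```

>>> {"fn": "drive_tool", "kwargs": {"series": [[[0,0.65,0],0],[[-0.1,0.7,0],0],[[-0.2,0.6,0],0],[[-0.3,0.65,0],0],[[-0.4,0.55,0],0],[[-0.5,0.45,0],0],[[-0.55,0.4,0],0],[[-0.6,0.3,0],0],[[-0.6,0.25,0],0],[[-0.7,0.1,0],0]]}}

```text
time: 21.8
ee_pos: [0.5331, -0.1851, 0.0962]
eef_rot: [0.737, 0.676, 0.0, 0.0]
ft_force: [3.1, -5.8, -2.6]
width: 0.0161
grip_force: 15.0
```

>>> {"fn": "drive_tool", "kwargs": {"series": [[[-0.65,0,0],0],[[-0.7,-0.1,0],0],[[-0.6,-0.2,0],0],[[-0.65,-0.3,0],0],[[-0.55,-0.4,0],0],[[-0.45,-0.5,0],0],[[-0.4,-0.55,0],0],[[-0.3,-0.6,0],0],[[-0.25,-0.6,0],0],[[-0.1,-0.7,0],0]]}}

```text
time: 23.05
ee_pos: [0.4863, -0.225, 0.0961]
eef_rot: [0.737, 0.676, 0.0, -0.0]
ft_force: [1.5, 3.4, 2.1]
width: 0.016
grip_force: 14.9
```

>>> {"fn": "drive_tool", "kwargs": {"series": [[[0,0,0],0],[[0,0,0],0],[[0,0,0],0],[[0,0,0],0],[[0,0,0],0],[[0,0,0],0],[[0,0,0],0],[[0,0,0],0],[[0,0,0],0],[[0,0,0],0]], "hand": 0.3}}

```text
time: 24.3
ee_pos: [0.4866, -0.2248, 0.0961]
eef_rot: [0.737, 0.676, 0.0, 0.0]
ft_force: [-0.9, -0.3, 0.7]
width: 0.0605
grip_force: 0.0
```

>>> {"fn": "drive_tool", "kwargs": {"series": [[[0,0,0.6],0],[[0,0,1.2],0],[[0,0,2],0],[[0,0,2],0],[[0,0,2],0],[[0,0,2],0],[[0,0,2],0],[[0,0,2],0],[[0,0,0.9],0],[[0,0,0],0]]}}

```text
time: 25.55
ee_pos: [0.4868, -0.2249, 0.2436]
eef_rot: [0.737, 0.676, 0.0, 0.0]
ft_force: [0.2, 0.3, -0.9]
width: 0.0609
grip_force: 0.0
```

```bash
python3 - <<'E'
from h import *
np.set_printoptions(precision=4,suppress=True)
s=r.read_state();print(s['time'],s['ee_pos'],s['ft_force'])
c=vision.camera('wrist'); c.update(p=s['ee_pos'],q=s['eef_rot'])
im=c['color']; x0,y0=218,136
n,l,st,ce=cv2.connectedComponentsWithStats((im[y0:211,x0:298].max(2)<60).astype(np.uint8))
for k in range(1,n):
    if st[k,4]>30: print(st[k],ce[k]+[x0,y0])
S=vision.camera('side');T=vision.camera('top'); s0=np.load('side.npz');t0=np.load('top.npz')
np.savez('s9.npz',**S);np.savez('t9.npz',**T)
def blob(im,box,f,name):
    x0,y0,x1,y1=box; m=f(im[y0:y1,x0:x1].astype(int)).astype(np.uint8)
    n,l,st,ce=cv2.connectedComponentsWithStats(m)
    print(name,[(st[k][:5]+[x0,y0,0,0,0],(ce[k]+[x0,y0]).round(1)) for k in range(1,n) if st[k,4]>8])
print('old knob')
blob(S['color'],(265,138,282,158),lambda g:g.max(2)<60,'knobS')
for z,n in((.197,'low'),(.227,'high')): print(n,proj(S,np.array([.5465,-.0095,z])))
blob(S['color'],(245,145,262,172),lambda g:g.max(2)<65,'gripS')
Y=lambda g:(g[...,0]-g[...,2]>45)&(g[...,0]>120)
blob(S['color'],(235,150,275,200),Y,'bushS')
E
```

```text
25.55 [ 0.4868 -0.2249  0.2436] [ 0.1869  0.3406 -0.881 ]
[  0   0  17  75 938] [225.2655 177.677 ]
[ 32  28  16  25 317] [257.6215 176.3849]
old knob
knobS [(array([265, 138,  17,  17, 150]), array([273.5, 144.3]))]
low [255.6353 153.6733]
high [255.8658 146.0015]
gripS [(array([245, 145,   8,   3,  18]), array([247.9, 145.8])), (array([253, 147,   4,  13,  44]), array([254.7, 153.7]))]
bushS [(array([254, 178,   5,   9,  34]), array([255.6, 182.3]))]
```

The knob is back at its starting pixel to within about 1 mm. The side view has the grip at (254.7, 153.7), which matches the predicted lowered position (255.6, 153.7). The bush is still in the basket, and the hand is clear.

```bash
python3 -c "
from bench import r
print(r.close_job())"
```

```text
the job is handed in; nothing more can be done
None
```

The job is handed in: the basket hangs on the reading stand's hook, lowered 30 mm by one full counter-clockwise turn, with the knob back at its pointer to within about 1 mm. I last saw the disc in the basket before the turn and did not re-check it afterwards. The hand-in returned no verdict.

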